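Push a row of tube pieces up to the welding stop

ROBOT

A 7-joint arm with a two-finger parallel gripper is mounted at the origin on the work surface. World frame = base frame: x ahead of the robot, y to its left, z up, the work surface at z = 0. Lengths are in m, angles in rad, forces in N, time in s.
With the tool pointing down it reaches from about 0.425 to 0.875 m from the base axis. Payload 4.7 kg.
Tool frame: the origin (TCP) lies at the very end of the fingers, on their centre line; the grasp point (between the pads) lies 19 mm behind it; z points along the fingers, y is the direction in which the jaws open and shut (so a half turn about z gives the same grasp; the last joint's range is limited). The gripper opens to 87 mm and grips with 3 to 60 N. Pads are 19 mm wide; open, the fingers measure 117 mm over their backs; the gripper's body (75 mm by 190 mm) begins 51 mm behind the grasp point.
Start: joints at [1.116, 0.321, -0.07, 1.45, 0.023, 1.371, -0.057], TCP at [0.294, -0.58, 0.223] pointing down, gripper open.
Joint ranges: [-2.86, 2.86], [-0.3, 2.09], [-1.38, 1.24], [0.06, 2.45], [-1.56, 4.7], [0.09, 2.05], [-2.69, 2.69]. Speed limits (rad/s): [2.57, 2.57, 3.14, 3.14, 3.14, 3.14, 3.14].

INTERFACE

Orientations are given as a unit quaternion [x, y, z, w].
In Python, from cell import env gives the robot as it stands. The module is installed in compiled form; this text tells all that it offers.
- The arm moves only by the shell command python3 -m handwheel 'ROWS' [FORCE]. ROWS is JSON, a list of rows, each an object with "slide": the shift along the tool's x, y, z in cm, a list of three; "twist": the turn, a rotation vector about the tool's x, y, z in rad, a list of three; "fingers": the finger opening in cm, from 0 to 8.7. A call has 1 to 20 rows; each row shifts and turns the commanded pose from where the row before left it, along the tool's axes as they then stand; what a row does not reach is not made up. A row lasts 1/12 s, in which the tool goes at most 41.7 mm and 7.16 degrees, less where a joint would pass 70% of its speed; a pose out of reach is approached as far as the arm can. A call is refused whole if a number of a shift passes 4.17 or a number of a turn 0.125, either way. A call with a gripper value outside its range is refused whole. The fingers move at their own pace and stop on an object; FORCE is the grip in N (left out, the last holds). Time passes only in rows, so rows that do not move let the fingers close. It gives the time, the measured TCP pose, the force and the opening at its end, in the units of the state.
- env.get_state(): the state, without advancing time (a new reading comes with each control period).
- env.capture(name): name is "side" or "top" or "wrist"; returns a dict with "img" (420x560x3 uint8, red, green, blue), "K" (3x3 intrinsics, pixels), "R" (3x3) and "t" (3): a world point X has camera coordinates R X + t. Camera axes: x right, y down, z forward; pixel columns grow to the right and rows downward; lengths in m; the calibration is good to about 2 mm. A picture is of the moment at which its call begins. There is no depth.
- env.close_job(): hands the job in, once; it reports no verdict.
Trained networks look in a picture, given as the dict that the camera call returned (one of the last four; its "shot" number tells which), for a name from the list of things; names that differ only in an ending like _2 or _b are one class to them, and where a whole thing is asked for, a point or a joint stands for the part that bears it (a point fixed in the world has none). Each returns a list of dicts, best first, with "score" (0 to 1); they miss things now and then, are a little off and sometimes report something else, mostly with a low value. They report only what shows in the picture. A call takes as long as a camera call.
- env.search_frame(picture, target): "pixel" ([column, row] in pixels, amid what is visible of it).
- env.silhouettes(picture, target): "pixels" (420x560 bool, what is visible of it) and "pixel" ([column, row] in pixels, amid what is visible of it).
- env.landmark_of(picture, target): "pixel" ([column, row] in pixels: a listed point, or the origin of a listed thing).
The state is a dict: "time_s": time; "qpos": joint angles; "joint_velocities": joint speeds; "joint_torque": joint torques, N m; "tool_pos": TCP position; "orientation": TCP orientation; "contact_force": force on the tool from outside, world axes, zero at the start; "moment": the same for the moment, N m; "grip_width": finger opening in m.
Only numpy, scipy, OpenCV 4.12 (cv2) and the standard library are available. Lean on these libraries where they do the work, as an engineer would, in place of code of your own. Each camera call takes 0.05 s, during which the arm holds its last target. There are 200 camera calls.

TASK

Three cut pieces of rectangular tube stand in a row on the welding table, about a hand's breadth short of the upright stop plate. Push the row as one block, from its free end, until the first piece is up against the plate and all three stand tight together in a straight row, square to the plate and within its width, ready for tacking. Keep the pieces standing on the table all the way, and do not let the row come apart or buckle.

Things in the scene. Friction and masses are not known exactly. Their poses are not given: they have to be found in the camera images.
- stop: upright steel stop plate bolted to the table (fixed), 110 mm wide, 65 mm high, 10 mm thick, with a foot and two bolts behind it. Origin at table height under the middle of the flat face that the row is pushed against; its x points level out of that face towards the row, its y along the plate, z up.
- tube_front: The piece nearest the stop: piece cut from rectangular steel tube, bare bright metal, standing on end and open at the top: 40 mm along its x (along the row), 60 mm along its y (across the row), 50 mm high, walls 4 mm, about 0.3 kg, sliding freely on the table. Origin at the centre of its underside; at the start its x points along the row, away from the stop. 
- tube_mid: The middle one of the three, 1 mm from its neighbours: piece cut from rectangular steel tube, bare bright metal, standing on end and open at the top: 40 mm along its x (along the row), 60 mm along its y (across the row), 50 mm high, walls 4 mm, about 0.3 kg, sliding freely on the table. Origin at the centre of its underside; at the start its x points along the row, away from the stop. 
- tube_back: The piece at the free end of the row, farthest from the stop; its outer face is the one to push: piece cut from rectangular steel tube, bare bright metal, standing on end and open at the top: 40 mm along its x (along the row), 60 mm along its y (across the row), 50 mm high, walls 4 mm, about 0.3 kg, sliding freely on the table. Origin at the centre of its underside; at the start its x points along the row, away from the stop. 

How it is judged:
At the end, for the whole second after the job is handed in: The front piece stands within 12 mm of the stop's face, the gaps between neighbours are under 12 mm and their sideways steps under 15 mm, every piece is within 10 degrees of square to the stop and within 27 mm of its middle line (inside the plate's width), all upright on the table and at rest (x of tube_front in the frame of stop below 0.032 m and y of tube_front in the frame of stop between -0.027 and 0.027 m and angle between the x axis of each of tube_front, tube_mid, tube_back and the x axis of stop, either way round below 0.175 rad and height (world z) of each of tube_front, tube_mid, tube_back below 0.006 m and linear speed of each of tube_front, tube_mid, tube_back below 0.01 m/s and y of tube_mid in the frame of stop between -0.027 and 0.027 m and y of tube_back in the frame of stop between -0.027 and 0.027 m and horizontal distance between tube_front and tube_mid below 0.052 m and y of tube_mid in the frame of tube_front between -0.015 and 0.015 m and horizontal distance between tube_mid and tube_back below 0.052 m and y of tube_back in the frame of tube_mid between -0.015 and 0.015 m); the robot touches nothing.
It fails at once if a piece is lifted or tipped over (height (world z) of any of tube_front, tube_mid, tube_back above 0.015 m or angle between any of tube_front, tube_mid, tube_back's own z axis and vertical above 0.35 rad).
It fails at once if the row comes apart: a gap of more than 20 mm between neighbours (horizontal distance between tube_front and tube_mid above 0.06 m or horizontal distance between tube_mid and tube_back above 0.06 m).
It fails at once if the row buckles: neighbours more than 17 degrees or 22 mm out of line (angle between the x axis of tube_front and the x axis of tube_mid, either way round above 0.3 rad or y of tube_mid in the frame of tube_front above 0.022 m or y of tube_mid in the frame of tube_front below -0.022 m or angle between the x axis of tube_mid and the x axis of tube_back, either way round above 0.3 rad or y of tube_back in the frame of tube_mid above 0.022 m or y of tube_back in the frame of tube_mid below -0.022 m).
It also fails if it takes over 32 s, if anything falls off the work surface, if the arm or the gripper's body presses on something with over 40 N, if the wrist force passes 120 N, or if a joint passes its speed limit or range.

## Working session

There is one attempt and no reset: what is moved stays moved. The work goes in short steps, Python scripts to look and compute and a shell command to move; the robot and the scene stay as the last step left them, time stands still between calls to the robot, and variables do not carry over. Pictures are saved under pics/ and viewed, about 8 in all and at most 12, crops included, and the job is handed in when it is done.

```bash
mkdir -p pics; cat > h.py <<'E'
import numpy as np,cv2
from cell import env
def ray(c,px,z):
    R,t,K=map(np.array,(c["R"],c["t"],c["K"]))
    C=-R.T@t; d=R.T@np.linalg.solve(K,[px[0],px[1],1.]); return C+d*(z-C[2])/d[2]
def proj(c,X):
    p=np.array(c["K"])@(np.array(c["R"])@np.array(X)+c["t"]); return p[:2]/p[2]
E
python3 - <<'E'
from h import *
s=env.get_state(); print(s)
ims=[]
for n in("top","side"):
    c=env.capture(n); cv2.imwrite(f"pics/{n}0.png",c["img"][:,:,::-1])
    print(n,-np.array(c["R"]).T@c["t"])
    for t in("stop","tube_front","tube_mid","tube_back"):
        for r in env.landmark_of(c,t)[:3]: print(t,r["score"],r["pixel"],ray(c,r["pixel"],0)[:2].round(4))
E
```

```text
{'time_s': 0.0, 'qpos': array([ 1.11610406,  0.32183183, -0.07010953,  1.45170081,  0.02258909,
        1.37078011, -0.05690796]), 'joint_velocities': array([ 0.00011454, -0.00068055, -0.00182285,  0.00110081, -0.00070201,
       -0.00192333, -0.00094736]), 'joint_torque': array([-7.04417325e-04, -4.91290069e+01, -4.05025743e-01, -3.12526560e+01,
       -6.42490690e-02,  4.38588217e-02,  2.11541856e-04]), 'tool_pos': array([ 0.29339482, -0.57938731,  0.22144301]), 'orientation': array([ 9.72649143e-01,  2.32277228e-01, -2.63307004e-04, -9.29790951e-04]), 'contact_force': array([-0.28971935, -0.05830606, -0.87190017]), 'moment': array([ 0.03650895,  0.0205377 , -0.0079963 ]), 'grip_width': 0.08701282878458687}
top [0.47394569 0.07162953 0.68576909]
stop 0.62 [286.7, 252.2] [0.5271 0.064 ]
tube_front 0.78 [373.3, 227.1] [ 0.5647 -0.0542]
tube_mid 0.56 [402.5, 219.6] [ 0.5761 -0.0944]
tube_back 0.87 [430.0, 210.2] [ 0.5902 -0.1324]
side [0.26614296 0.44144168 0.48287012]
stop 0.71 [316.2, 250.6] [0.5239 0.0632]
tube_front 0.73 [338.1, 203.8] [ 0.566  -0.0537]
tube_mid 0.87 [347.6, 189.7] [ 0.577  -0.0988]
tube_back 0.74 [354.4, 180.5] [ 0.5837 -0.1311]
```

View pics/top0.png

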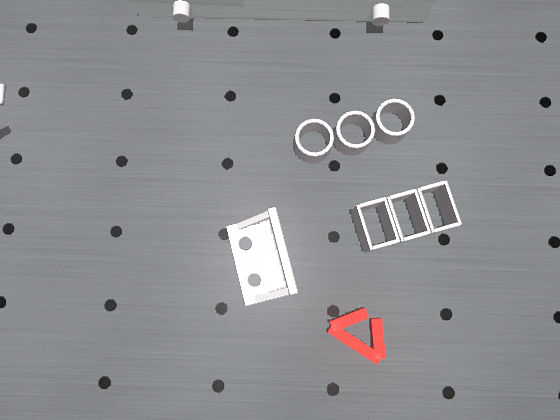

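View pics/side0.png

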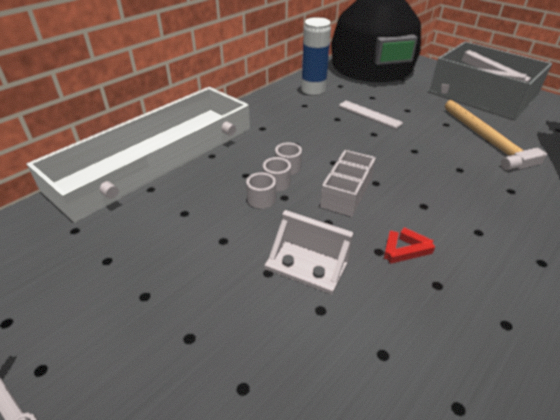

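The top view shows the row with its outer top corners at about (358,206), (448,182), (461,226) and (371,249). The stop's plate runs from (275,209) to (296,293). Three round tubes stand beside the row around (355,130), and a red clamp lies near (358,335). I'll zoom in for exact corners.

```bash
python3 - <<'E'
from h import *
im=cv2.imread("pics/top0.png")[170:310,215:475]
cv2.imwrite("pics/z0.png",cv2.resize(im,None,fx=3,fy=3,interpolation=cv2.INTER_CUBIC))
E
```

```text
(no output)
```

View pics/z0.png

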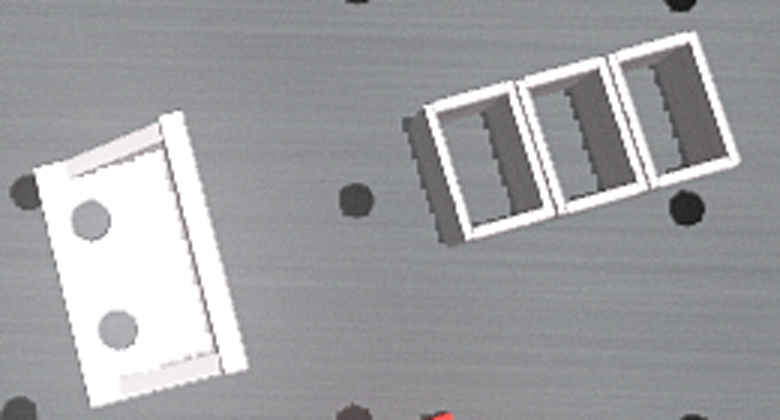

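```bash
python3 - <<'E'
from h import *
c=env.capture("top")
f=lambda u,v,z: ray(c,(215+(u-1)/3,170+(v-1)/3),z)[:2]
P=[f(*p,.05) for p in((427,105),(694,33),(740,161),(468,241))]
S=[f(*p,.065) for p in((184,112),(247,369))]
d=S[0]-S[1]; L=np.hypot(*d); d/=L; n=np.array([d[1],-d[0]]); m=(S[0]+S[1])/2
print("plate",L,m,"n",n,np.degrees(np.arctan2(n[1],n[0])))
print("row corners",np.round(P,4))
for a,b in((0,1),(1,2),(3,2),(0,3)):
    e=P[b]-P[a]; print(a,b,np.hypot(*e),np.degrees(np.arctan2(e[1],e[0])))
for p in P: print("in stop",(p-m)@n,(p-m)@d)
e=(P[1]+P[2])/2;print("push face mid",e)
from scipy.spatial.transform import Rotation as R
M=R.from_quat(env.get_state()["orientation"]).as_matrix();print(M.round(4))
for r in env.silhouettes(c,"tube_back")[:1]: print(r["pixel"])
E
```

```text
plate 0.10915454881874082 [0.52571253 0.06526171] n [ 0.26037866 -0.96550658] -74.90746822910668
row corners [[ 0.5866 -0.0243]
 [ 0.6209 -0.1391]
 [ 0.5657 -0.1569]
 [ 0.5287 -0.0416]]
0 1 0.11979401633185047 -73.33971927266947
1 2 0.05798835612851375 -162.11695975782717
3 2 0.12111507663488107 -72.225300721233
0 3 0.06033075466058174 -163.3973707978239
in stop 0.10233893627077695 0.0354276400984993
in stop 0.2220881105163992 0.03870508062538257
in stop 0.22491123353395992 -0.019214513838969986
in stop 0.10392883994423853 -0.024882161461648605
push face mid [ 0.59331621 -0.14799123]
[[ 8.921e-01  4.518e-01 -0.000e+00]
 [ 4.518e-01 -8.921e-01 -1.000e-04]
 [-1.000e-04  1.000e-04 -1.000e+00]]
[443.2, 205.9]
```

```bash
python3 - <<'E'
from h import *
c=env.capture("side")
print("tcp px",proj(c,env.get_state()["tool_pos"]),proj(c,[.593,-.148,0]))
for n,p in dict(bottle=(314,93),helmet=(375,78),strip=(370,113),hammer=(500,130),box=(490,95),roundt=(288,163)).items(): print(n,ray(c,p,0).round(3))
for n,p in dict(bottle=(316,22),).items(): print(n,proj(c,ray(c,(314,93),0)+[0,0,.2]))
E
python3 -m handwheel '[{"slide":[0,0,0],"twist":[0,0,-0.117],"fingers":2.4},{"slide":[0,0,0],"twist":[0,0,-0.117],"fingers":2.4},{"slide":[0,0,0],"twist":[0,0,-0.117],"fingers":2.4},{"slide":[0,0,0],"twist":[0,0,-0.117],"fingers":2.4},{"slide":[0,0,0],"twist":[0,0,-0.117],"fingers":2.4},{"slide":[0,0,0],"twist":[0,0,-0.117],"fingers":2.4},{"slide":[0,0,0],"twist":[0,0,-0.117],"fingers":2.4},{"slide":[0,0,0],"twist":[0,0,-0.117],"fingers":2.4},{"slide":[0,0,0],"twist":[0,0,-0.117],"fingers":2.4},{"slide":[0,0,0],"twist":[0,0,-0.117],"fingers":2.4},{"slide":[0,0,0],"twist":[0,0,-0.117],"fingers":2.4},{"slide":[0,0,0],"twist":[0,0,-0.117],"fingers":2.4},{"slide":[0,0,0],"twist":[0,0,0],"fingers":2.4}]'
```

```text
tcp px [643.46838901  37.31839172] [355.37950909 174.67284089]
bottle [ 0.874 -0.372  0.   ]
helmet [ 0.807 -0.558  0.   ]
strip [ 0.708 -0.379  0.   ]
hammer [ 0.447 -0.512  0.   ]
box [ 0.532 -0.671 -0.   ]
roundt [ 0.716 -0.089  0.   ]
bottle [319.46309586   9.96411125]
time_s: 1.73
tool_pos: [0.2935, -0.58, 0.2226]
orientation: [0.592, 0.806, -0.0, 0.0]
contact_force: [0.5, -0.5, 0.1]
grip_width: 0.0244
```

```bash
python3 -m handwheel '[{"slide":[1.77,2.6,0],"twist":[0,0,0],"fingers":2.4},{"slide":[1.77,2.6,0],"twist":[0,0,0],"fingers":2.4},{"slide":[1.77,2.6,0],"twist":[0,0,0],"fingers":2.4},{"slide":[1.77,2.6,0],"twist":[0,0,0],"fingers":2.4},{"slide":[1.77,2.6,0],"twist":[0,0,0],"fingers":2.4},{"slide":[1.77,2.6,0],"twist":[0,0,0],"fingers":2.4},{"slide":[1.77,2.6,0],"twist":[0,0,0],"fingers":2.4},{"slide":[1.77,2.6,0],"twist":[0,0,0],"fingers":2.4},{"slide":[1.77,2.6,0],"twist":[0,0,0],"fingers":2.4},{"slide":[1.77,2.6,0],"twist":[0,0,0],"fingers":2.4},{"slide":[1.77,2.6,0],"twist":[0,0,0],"fingers":2.4},{"slide":[1.77,2.6,0],"twist":[0,0,0],"fingers":2.4},{"slide":[1.77,2.6,0],"twist":[0,0,0],"fingers":2.4},{"slide":[1.77,2.6,0],"twist":[0,0,0],"fingers":2.4},{"slide":[1.77,2.6,0],"twist":[0,0,0],"fingers":2.4},{"slide":[1.77,2.6,0],"twist":[0,0,0],"fingers":2.4},{"slide":[0,0,0],"twist":[0,0,0],"fingers":2.4},{"slide":[0,0,0],"twist":[0,0,0],"fingers":2.4}]'
```

```text
time_s: 3.23
tool_pos: [0.6077, -0.1829, 0.2225]
orientation: [0.592, 0.806, 0.001, -0.0]
contact_force: [0.2, -0.3, -0.4]
grip_width: 0.0242
```

```bash
python3 -m handwheel '[{"slide":[0,-0.3,2.6],"twist":[0,0,0],"fingers":2.4},{"slide":[0,0,2.6],"twist":[0,0,0],"fingers":2.4},{"slide":[0,0,2.6],"twist":[0,0,0],"fingers":2.4},{"slide":[0,0,2.6],"twist":[0,0,0],"fingers":2.4},{"slide":[0,0,2.6],"twist":[0,0,0],"fingers":2.4},{"slide":[0,0,2.6],"twist":[0,0,0],"fingers":2.4},{"slide":[0,0,2.6],"twist":[0,0,0],"fingers":2.4},{"slide":[0,0,1.3],"twist":[0,0,0],"fingers":2.4},{"slide":[0,0,1.1],"twist":[0,0,0],"fingers":2.4},{"slide":[0,0,0],"twist":[0,0,0],"fingers":2.4},{"slide":[0,0,0],"twist":[0,0,0],"fingers":2.4}]'
python3 - <<'E'
from h import *
a=env.capture("side")["img"]; b=env.capture("top")["img"]
z=lambda i:cv2.resize(i,(400,300))
cv2.imwrite("pics/d1.png",np.hstack([z(a[90:300,200:480]),z(b[130:340,220:500])])[:,:,::-1])
E
```

```text
time_s: 4.15
tool_pos: [0.6039, -0.1874, 0.0171]
orientation: [0.593, 0.805, -0.0, 0.0]
contact_force: [-0.6, -0.8, 0.8]
grip_width: 0.0239
```

View pics/d1.png

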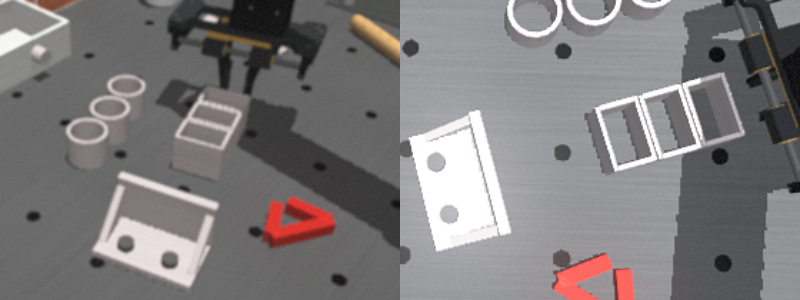

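The fingers are down behind the row, centred on it (crop right, ~(790,130)), with nothing touched yet. I'll push slowly now.

```bash
python3 -m handwheel '[{"slide":[0.6,0,0.2],"twist":[0,0,0],"fingers":2.4},{"slide":[0.6,0,0],"twist":[0,0,0],"fingers":2.4},{"slide":[0.6,0,0],"twist":[0,0,0],"fingers":2.4},{"slide":[0.5,0,0],"twist":[0,0,0],"fingers":2.4},{"slide":[0.3,0,0],"twist":[0,0,0],"fingers":2.4},{"slide":[0.3,0,0],"twist":[0,0,0],"fingers":2.4},{"slide":[0.3,0,0],"twist":[0,0,0],"fingers":2.4},{"slide":[0.3,0,0],"twist":[0,0,0],"fingers":2.4},{"slide":[0.4,0,0],"twist":[0,0,0],"fingers":2.4},{"slide":[0.4,0,0],"twist":[0,0,0],"fingers":2.4},{"slide":[0.5,0,0],"twist":[0,0,0],"fingers":2.4},{"slide":[0.5,0,0],"twist":[0,0,0],"fingers":2.4},{"slide":[0.5,0,0],"twist":[0,0,0],"fingers":2.4},{"slide":[0.5,0,0],"twist":[0,0,0],"fingers":2.4},{"slide":[0.5,0,0],"twist":[0,0,0],"fingers":2.4},{"slide":[0.5,0,0],"twist":[0,0,0],"fingers":2.4},{"slide":[0.4,0,0],"twist":[0,0,0],"fingers":2.4},{"slide":[0.3,0,0],"twist":[0,0,0],"fingers":2.4},{"slide":[0,0,0],"twist":[0,0,0],"fingers":2.4}]'
python3 - <<'E'
from h import *
a=env.capture("side")["img"]; b=env.capture("top")["img"]
cv2.imwrite("pics/top2.png",b[:,:,::-1])
cv2.imwrite("pics/d2.png",cv2.resize(b[170:310,215:475],None,fx=3,fy=3,interpolation=cv2.INTER_CUBIC)[:,:,::-1])
E
```

```text
time_s: 5.83
tool_pos: [0.58, -0.1104, 0.0148]
orientation: [0.593, 0.805, -0.0, 0.0]
contact_force: [0.7, -2.9, 1.0]
grip_width: 0.024
```

View pics/d2.png

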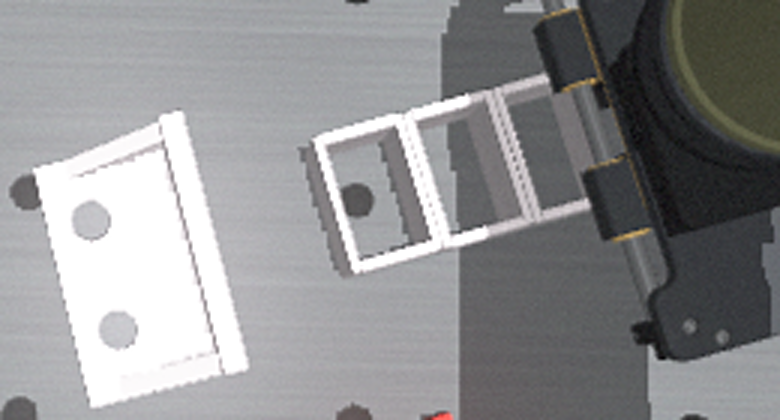

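The row is straight and tight, with the front piece's corners at crop (314,140) and (355,272). Next I'll work out how far is left.

```bash
python3 - <<'E'
from h import *
c=env.capture("top")
f=lambda u,v,z: ray(c,(215+(u-1)/3,170+(v-1)/3),z)[:2]
m=np.array([.52571,.06526]); n=np.array([.26038,-.96551]); d=np.array([.96551,.26038])
for p in((314,140),(355,272),(550,74),(590,208)): q=f(*p,.05)-m; print(q@n,q@d)
t=env.get_state()["tool_pos"][:2]-m; print("tcp",t@n,t@d)
E
```

```text
0.05158088973472376 0.0321598206733304
0.05436100642527822 -0.026305862795521308
0.15707436569856623 0.03602276962129995
0.15765914483245802 -0.02352293274533041
tcp 0.18376672731021085 0.006645719624731504
```

```bash
python3 -m handwheel '[{"slide":[0.2,0,0],"twist":[0,0,0],"fingers":2.4},{"slide":[0.3,0,0],"twist":[0,0,0],"fingers":2.4},{"slide":[0.4,0,0],"twist":[0,0,0],"fingers":2.4},{"slide":[0.4,0,0],"twist":[0,0,0],"fingers":2.4},{"slide":[0.4,0,0],"twist":[0,0,0],"fingers":2.4},{"slide":[0.4,0,0],"twist":[0,0,0],"fingers":2.4},{"slide":[0.4,0,0],"twist":[0,0,0],"fingers":2.4},{"slide":[0.4,0,0],"twist":[0,0,0],"fingers":2.4},{"slide":[0.4,0,0],"twist":[0,0,0],"fingers":2.4},{"slide":[0.3,0,0],"twist":[0,0,0],"fingers":2.4},{"slide":[0.3,0,0],"twist":[0,0,0],"fingers":2.4},{"slide":[0.2,0,0],"twist":[0,0,0],"fingers":2.4},{"slide":[0.2,0,0],"twist":[0,0,0],"fingers":2.4},{"slide":[0.1,0,0],"twist":[0,0,0],"fingers":2.4},{"slide":[0.1,0,0],"twist":[0,0,0],"fingers":2.4},{"slide":[0.1,0,0],"twist":[0,0,0],"fingers":2.4},{"slide":[0.1,0,0],"twist":[0,0,0],"fingers":2.4},{"slide":[0.0,0,0],"twist":[0,0,0],"fingers":2.4}]'
```

```text
time_s: 7.48
tool_pos: [0.5663, -0.0663, 0.0148]
orientation: [0.593, 0.805, -0.0, 0.001]
contact_force: [0.8, -5.2, 1.7]
grip_width: 0.0239
```

```bash
python3 -m handwheel '[{"slide":[0.1,0,0],"twist":[0,0,0],"fingers":2.4},{"slide":[0.1,0,0],"twist":[0,0,0],"fingers":2.4},{"slide":[0,0,0],"twist":[0,0,0],"fingers":2.4}]'
python3 - <<'E'
from h import *
m=np.array([.52571,.06526]); n=np.array([.26038,-.96551])
s=env.get_state();print("tcp x in stop",(s["tool_pos"][:2]-m)@n,s["contact_force"])
b=env.capture("top")["img"]
cv2.imwrite("pics/d3.png",cv2.resize(b[170:310,215:475],None,fx=3,fy=3,interpolation=cv2.INTER_CUBIC)[:,:,::-1])
E
```

```text
time_s: 7.73
tool_pos: [0.5658, -0.0645, 0.0148]
orientation: [0.593, 0.805, -0.0, 0.001]
contact_force: [2.0, -5.1, 1.1]
grip_width: 0.024
tcp x in stop 0.1356850359831439 [ 1.98038742 -5.07356606  1.09316031]
```

View pics/d3.png

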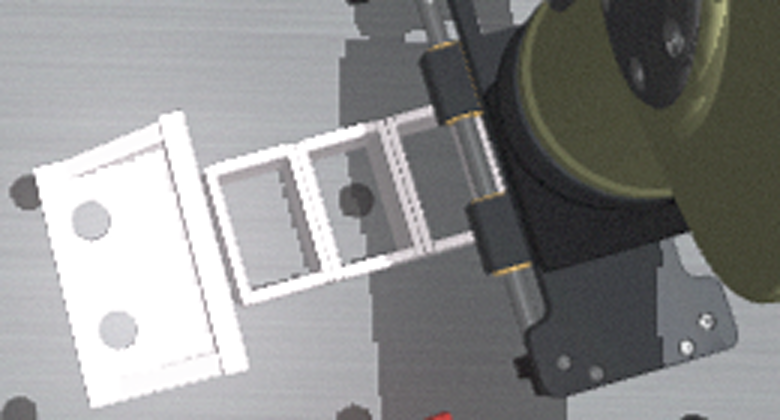

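The front piece is about 3–4 mm short of the plate, and the row is straight. I'll continue in small steps until the force rises.

```bash
python3 -m handwheel '[{"slide":[0.1,0,0],"twist":[0,0,0],"fingers":2.4},{"slide":[0.1,0,0],"twist":[0,0,0],"fingers":2.4},{"slide":[0.1,0,0],"twist":[0,0,0],"fingers":2.4},{"slide":[0,0,0],"twist":[0,0,0],"fingers":2.4}]'
```

```text
time_s: 8.12
tool_pos: [0.5648, -0.0616, 0.0148]
orientation: [0.593, 0.805, -0.0, 0.001]
contact_force: [1.8, -4.4, 1.8]
grip_width: 0.0241
```

```bash
python3 -m handwheel '[{"slide":[0.1,0,0],"twist":[0,0,0],"fingers":2.4},{"slide":[0.05,0,0],"twist":[0,0,0],"fingers":2.4},{"slide":[0,0,0],"twist":[0,0,0],"fingers":2.4}]'
```

```text
time_s: 8.37
tool_pos: [0.5646, -0.061, 0.0148]
orientation: [0.593, 0.805, -0.0, 0.001]
contact_force: [2.3, -7.1, 2.1]
grip_width: 0.0238
```

```bash
python3 -m handwheel '[{"slide":[0.1,0,0],"twist":[0,0,0.02],"fingers":2.4},{"slide":[0.1,0,0],"twist":[0,0,0.02],"fingers":2.4},{"slide":[0,0,0],"twist":[0,0,0],"fingers":2.4}]'
```

```text
time_s: 8.62
tool_pos: [0.5638, -0.0618, 0.0148]
orientation: [0.61, 0.793, -0.002, 0.002]
contact_force: [2.4, -11.6, 1.3]
grip_width: 0.0243
```

```bash
python3 -m handwheel '[{"slide":[0.1,0,0],"twist":[0,0,0],"fingers":2.4},{"slide":[0.1,0,0],"twist":[0,0,0],"fingers":2.4},{"slide":[0,0,0],"twist":[0,0,0],"fingers":2.4}]'
```

```text
time_s: 8.87
tool_pos: [0.5631, -0.0617, 0.0148]
orientation: [0.61, 0.793, -0.003, 0.002]
contact_force: [2.1, -14.0, 0.9]
grip_width: 0.0239
```

Firm contact at 14 N with no further travel. I'll back straight off and lift.

```bash
python3 -m handwheel '[{"slide":[-0.3,0,0],"twist":[0,0,0],"fingers":2.4},{"slide":[-0.5,0,0],"twist":[0,0,0],"fingers":2.4},{"slide":[-1,0,0],"twist":[0,0,0],"fingers":2.4},{"slide":[-1.5,0,0],"twist":[0,0,0],"fingers":2.4},{"slide":[-2,0,0],"twist":[0,0,0],"fingers":2.4},{"slide":[-2,0,0],"twist":[0,0,0],"fingers":2.4},{"slide":[-2,0,0],"twist":[0,0,0],"fingers":2.4},{"slide":[-2,0,-1],"twist":[0,0,0],"fingers":2.4},{"slide":[-2,0,-2],"twist":[0,0,0],"fingers":2.4},{"slide":[-1,0,-2],"twist":[0,0,0],"fingers":2.4},{"slide":[0,0,-1],"twist":[0,0,0],"fingers":2.4},{"slide":[0,0,0],"twist":[0,0,0],"fingers":2.4},{"slide":[0,0,0],"twist":[0,0,0],"fingers":2.4}]'
python3 - <<'E'
from h import *
b=env.capture("top")["img"]
cv2.imwrite("pics/d4.png",cv2.resize(b[170:310,215:475],None,fx=3,fy=3,interpolation=cv2.INTER_CUBIC)[:,:,::-1])
E
```

```text
time_s: 9.95
tool_pos: [0.6, -0.1923, 0.0743]
orientation: [0.608, 0.794, 0.0, -0.0]
contact_force: [-0.2, 0.2, -0.7]
grip_width: 0.0238
```

View pics/d4.png

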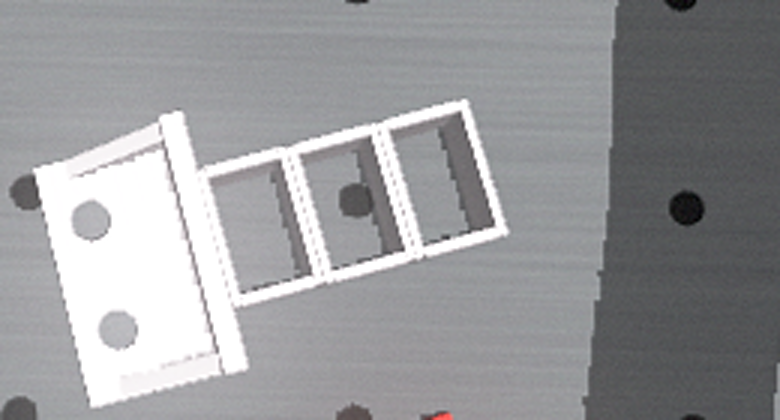

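The front piece is flush with the plate. The row is straight, with far corners at crop (466,101) and (507,234). One number check, then I hand in.

```bash
python3 - <<'E'
from h import *
c=env.capture("top")
f=lambda u,v,z: ray(c,(215+(u-1)/3,170+(v-1)/3),z)[:2]
m=np.array([.52571,.06526]); n=np.array([.26038,-.96551]); d=np.array([.96551,.26038])
for p in((199,169),(238,306),(466,101),(507,234)): q=f(*p,.05)-m; print(round(q@n,4),round(q@d,4))
env.close_job()
E
```

```text
0.0009 0.0316
0.0031 -0.0285
0.119 0.0332
0.1207 -0.0259
the job is handed in; nothing more can be done
```

I pushed the row against the stop plate as one block and handed the job in at about 10 s of the 32 s allowed. I used two partly open fingers low on the back piece's outer face. The push ended with a small turn to square the row to the plate. I stopped when the force reached 14 N and the row no longer moved, then backed straight off and lifted clear.

| Last check (measured in the top picture, stop frame) | Result |
|---|---|
| Front face to plate | about 1–3 mm |
| Far end of the row | about 120 mm from the plate (three pieces measure 120 mm) |
| Row middle line off the plate's middle | about 2–4 mm |
| Out of square to the plate | about 2° by the corner points, within my reading error |

In the last picture, the three pieces stand tight together and upright. The gripper was clear and read no force. No check failed or disagreed. I did not take a final side view, so upright and flat on the table rests on the top picture alone.

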